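# Hitch the coupler arm onto the free ball mount

### The arm

A 7-joint arm with a two-finger parallel gripper is mounted at the origin on the work surface. World frame = base frame: x ahead of the robot, y to its left, z up, the work surface at z = 0. Lengths are in m, angles in degrees, forces in N, time in s.
With the tool pointing down it reaches from about 0.425 to 0.875 m from the base axis. Payload 4.7 kg.
Tool frame: the origin (TCP) lies at the very end of the fingers, on their centre line; the grasp point (between the pads) lies 19 mm behind it; z points along the fingers, y is the line along which they close (so a half turn about z gives the same grasp; the last joint's range is limited). The gripper opens to 87 mm and grips with 3 to 60 N. Pads are 19 mm wide; open, the fingers measure 117 mm over their backs; the gripper's body (75 mm by 190 mm) begins 51 mm behind the grasp point.
Start: joints at [65.781, 18.392, -4.016, 83.108, 1.295, 78.541, -3.26], TCP at [0.275, -0.589, 0.187] pointing down, gripper open.
Joint ranges: [-163.93, 163.93], [-17.29, 119.83], [-79.2, 71.16], [3.27, 140.29], [-89.18, 269.18], [5.43, 117.66], [-154.24, 154.24]. Speed limits (degrees/s): [147.25, 147.25, 180, 180, 180, 180, 180].

### API

Orientations are given as [roll, pitch, yaw] about the fixed x, y, z axes, in that order (R = Rz(yaw) Ry(pitch) Rx(roll)).
In Python, from cell import get_obs, eyes, env gives the robot as it stands.
- The arm moves only by the tool servo_tool, never from a script. Its argument "series" is a list that holds one entry, the list of rows, each a list of 7 numbers: the shift along the tool's x, y, z in units of 300 mm (1.0 is 300 mm), then the turn, a rotation vector about the tool's x, y, z in units of pi rad (1.0 is pi rad), then the opening, from 0 (shut) to 1 (fully open). In form: [[[tx, ty, tz, wx, wy, wz, gripper], ...]]. A call has 1 to 12 rows; each row is the pose to reach, as a shift and turn from the pose commanded when the call began, along the tool's axes at that moment, turning the shorter way round; what a row does not reach only later rows make up. A row lasts 1/12 s, in which the tool goes at most 41.7 mm and 7.16 degrees, less where a joint would pass 70% of its speed; a pose out of reach is approached as far as the arm can. A call with a number of a shift or a turn outside -1 to 1 is refused whole. A call with a gripper value outside its range is refused whole. The fingers move at their own pace and stop on an object; "grip_force" is the grip in N (left out, the last holds). Time passes only in rows, so rows that repeat a pose let the fingers close. It gives the time, the measured TCP pose, the force, the opening and the grip force at its end, in the units of the state.
- get_obs(): the state, without advancing time (a new reading comes with each control period).
- eyes.read_camera(name): name is "scene" or "top" or "wrist"; returns a dict with "frame" (480x640x3 uint8, red, green, blue), "depth" (480x640 float32, m along the optical axis (not along the pixel's ray), 0 where there is no reading), "fx", "fy", "cx", "cy" (pixels), "distortion" ([k1, k2, p1, p2, k3] as OpenCV has them; the pictures are not rectified), "origin" and "rotation" of the camera in the world; the wrist camera has in their place "mount" (4x4, takes a point from camera to tool coordinates, whose origin is the TCP and whose axes are the flange's). Camera axes: x right, y down, z forward; pixel columns grow to the right and rows downward; lengths in m; the calibration is good to about 2 mm. A picture is of the moment at which its call begins: read the wrist's pose just before it.
- env.sign_off(): hands the job in; it is judged then, once.
The state is a dict: "time_s": time; "qpos": joint angles; "joint_velocities": joint speeds; "effort": joint torques, N m; "tool_pos": TCP position; "tool_rot": TCP orientation; "force": force on the tool from outside, world axes, zero at the start; "wrist_torque": the same for the moment, N m; "grip_width": finger opening in m; "grasp_force": force on a finger pad.
Only numpy, scipy, OpenCV 4.12 (cv2) and the standard library are available. Lean on these libraries where they do the work, as an engineer would, in place of code of your own. Each camera call takes 0.05 s, during which the arm holds its last target. There are 200 camera calls.

### The job

Take the blue coupler arm out of its wooden keep and, with its red latch lever still raised, lower its socket fully home over the ball of the bare mount (the one that the copper lamp cup does not cover), level and with its steel tail down in that mount's green slot. Then press the red lever all the way down to latch it, let go, and leave the cup and everything else on the bench where they are.

Things in the scene. Friction and masses are not known exactly. Their poses are not given: they have to be found in the camera images.
- coupler_head (a point): Centre of the head of the coupler (loose, about 0.32 kg, 188 mm long), half-way up it. Head: a blue block 60 mm along x, 50 mm along y, 48 mm high (underside 24 mm below this point), a brass boss 5 mm high on top. x points away from the tail, z up. Its socket, on the vertical axis through this point, is open below, 39 mm square, 40 mm deep.
- coupler_tail (a point): Point in the steel tail bar, 125 mm behind the head's axis, half-way up the bar, 23 mm above the coupler's underside; axes as the head. The bar is 18 mm wide, 22 mm high and ends 158 mm behind the head's axis; a foot 18 mm long under its end reaches down level with the head's underside, so the coupler stands level on a flat bench. Free to grip in the keep.
- socket (a point): Point on the head's axis inside the socket, 22 mm above the coupler's underside: it coincides with the centre of the ball when the coupler is home (underside then 26 mm above the bench). Axes as the head.
- lever (a joint): Red latch lever on the coupler, rad: 0 = flat down over the tail (latched), 0.65 to 0.8 (its stop) = raised, as at the start. Hinge across the coupler, 36 mm behind the head's axis, 46 mm above the underside; lever 52 mm long, 16 wide, 6 thick, points back over the tail and up. It stays where left. Press straight down on its upper face, inside its end (the end edge can bind): 2 to 4 N.
- lever_end (a point): Top of the free end of the red lever; moves with the lever.
- ball_1 (a point): Centre of the steel ball of mount 1: 36 mm across, centre 48 mm and top 66 mm above the bench, on a stem 18 mm thick. x points away from the mount's slot, z up; when the coupler is home its x axis agrees with this one. The ball is bare or hidden under the copper cup: which of the two changes from start to start.
- ball_2 (a point): Centre of the steel ball of mount 2: 36 mm across, centre 48 mm and top 66 mm above the bench, on a stem 18 mm thick. x points away from the mount's slot, z up; when the coupler is home its x axis agrees with this one. The ball is bare or hidden under the copper cup: which of the two changes from start to start.
- mount_1: Fixed ball mount on the robot's left; origin on the bench under its ball, base plate 84 mm across, 8 mm thick. Along -x its green slot for the coupler's tail: two cheeks 10 mm thick, 30 mm apart, from 48 to 165 mm behind the ball; slot floor 26 mm, cheek tops 66 mm above the bench. The cheeks bar a grip on the tail there; the head's sides are free.
- mount_2: Fixed ball mount on the robot's right; origin on the bench under its ball, base plate 84 mm across, 8 mm thick. Along -x its green slot for the coupler's tail: two cheeks 10 mm thick, 30 mm apart, from 48 to 165 mm behind the ball; slot floor 26 mm, cheek tops 66 mm above the bench. The cheeks bar a grip on the tail there; the head's sides are free.
- keep: Fixed wooden keep that holds the coupler at the start, its underside 10 mm above the bench. Origin on the bench under the coupler's head, x as the coupler's. Pocket round the head 84 mm square outside, 55 mm high, open above and to the tail side; its walls, 5 mm off the head and nearly as high, bar a grip on the head. A plank 34 mm wide, 10 mm high lies under the tail.
- cup: Copper lamp cup, 68 mm across, 68 mm high, upside down over the ball of one of the two mounts, its rim on the mount's base plate. Origin at the centre of its rim. Leave it there.
- collar: Loose brass collar 62 mm across, 10 mm high, lying round the stem of the bare mount on its base plate, below everything (top 18 mm above the bench, clear of the coupler). Origin at the centre of its underside. Leave it there.
- block: Blackened steel dapping block, a 60 mm cube. Origin at the centre of its underside. Bystander.
- finial: Brass finial shaped like an onion dome, 60 mm across, 108 mm high, upright. Origin at the centre of its underside. Bystander.
- anvil: Small cast-iron anvil stake, 110 mm long along x (from -43 to +67 mm), 45 mm wide, 74 mm high. Origin under the middle of its foot. Bystander.
- punch: Steel punch lying on the bench, 157 mm long along its x, 13 mm square. Origin at the middle of its underside. Bystander.
Not all that is in view belongs to the job. Of the things shaped like the part that bears coupler_head, the blue one is meant.

How it is judged:
By the outcome, as a careful person would: the job done as asked, in the order asked, and still so for the second after the job is handed in, with the robot touching nothing.
It also fails if it takes over 67 s, if anything falls off the work surface, if the arm or the gripper's body presses on something with over 40 N, if the wrist force passes 120 N, or if a joint passes its speed limit or range.

## Working session

There is one attempt and no reset: what is moved stays moved. The work goes in short steps, Python scripts to look and compute and a tool call to move; the robot and the scene stay as the last step left them, time stands still between calls to the robot, and variables do not carry over. Pictures are saved under pics/ and viewed, at most 10 in all, crops included, and the job is handed in when it is done.

Besides the shell and the picture viewer there is one more tool, called after "Request:" as name(argument=value, ...), one argument or row to a line, values as JSON. servo_tool: Moves the arm, as the interface text tells. Shifts and turns lie within -1 to 1; 1 stands for 300 mm of shift or pi rad of turn. Its arguments: {"type":"object","properties":{"series":{"type":"array"},"grip_force":{"type":"number"}},"required":["series"]}

```bash
ls; mkdir -p pics; cat > h.py <<'E'
import numpy as np, cv2, pickle
from cell import get_obs, eyes, env
from scipy.spatial.transform import Rotation as R
def cloud(c):
    d=c["depth"]; h,w=d.shape
    u,v=np.meshgrid(np.arange(w),np.arange(h))
    K=np.array([[c["fx"],0,c["cx"]],[0,c["fy"],c["cy"]],[0,0,1.]])
    p=cv2.undistortPoints(np.stack([u,v],-1).reshape(-1,1,2).astype(np.float64),K,np.array(c["distortion"],float)).reshape(h,w,2)
    P=np.dstack([p*d[...,None],d])
    return P@np.array(c["rotation"]).T+np.array(c["origin"])
def wristcam(c,o):
    Rt=R.from_euler('xyz',o["tool_rot"],degrees=True).as_matrix()
    M=np.array(c["mount"]); c["rotation"]=Rt@M[:3,:3]; c["origin"]=Rt@M[:3,3]+np.array(o["tool_pos"]); return c
def snap(n):
    o=get_obs(); c=dict(eyes.read_camera(n))
    if n=="wrist": wristcam(c,o)
    return c
def save(c,f): cv2.imwrite(f,cv2.cvtColor(c["frame"],cv2.COLOR_RGB2BGR))
E
python3 - <<'E'
from h import *
o=get_obs(); print(o)
for n in ("scene","top"):
    c=snap(n); save(c,f"pics/{n}0.png"); pickle.dump(c,open(n+"0.pkl","wb")); print(n,c["origin"],c["fx"],c["distortion"],np.round(c["rotation"],3).tolist())
E
```

```text
pics
{'time_s': 0.0, 'qpos': array([65.7803768 , 18.43949013, -4.01539736, 83.17868619,  1.29461183,
       78.54134204, -3.25837896]), 'joint_velocities': array([-0.0520035 ,  0.01568502,  0.06317128,  0.12811377, -0.00866944,
        0.04724203, -0.0457256 ]), 'effort': array([-9.28969166e-04, -4.91285312e+01, -4.04507238e-01, -3.12526023e+01,
       -6.41303463e-02,  4.35921131e-02,  1.64976359e-04]), 'tool_pos': array([ 0.27465512, -0.58839223,  0.18552355]), 'tool_rot': array([-1.79885710e+02,  5.64629589e-03,  2.50308786e+01]), 'force': array([ 0.20320834, -1.22029851, -0.21051285]), 'wrist_torque': array([ 0.04552797,  0.01710816, -0.01904749]), 'grasp_force': 0.0, 'grip_width': 0.08693086890569532}
scene [ 1.09082799 -0.32452786  1.15513699] 562.5985634559721 [0.02842818 0.         0.         0.         0.        ] [-146.251, 0.472, 63.173]
top [0.25379346 0.00769674 1.63371295] 578.5964750311058 [-0.18079549  0.          0.          0.          0.        ] [-172.557, -0.38, -89.87]
```

View pics/top0.png

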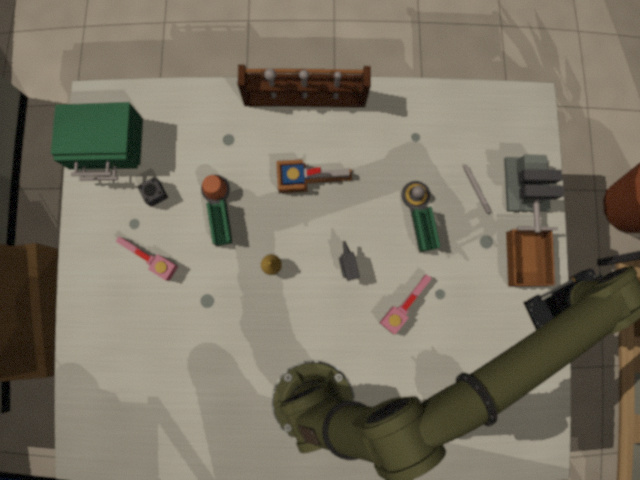

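View pics/scene0.png

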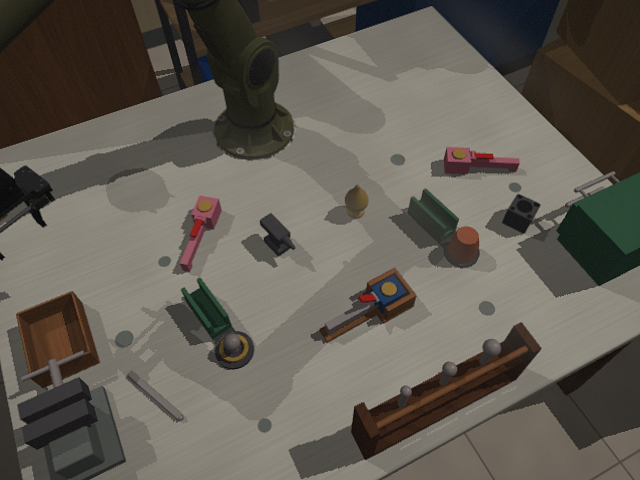

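The candidates of this shape, in the top image, are pink at (160,265), pink at (395,320) and blue at (293,174). The blue one sits in the wooden keep, so it fits. The bare ball is at top (417,193), scene (232,343), which is mount 2. The cup covers mount 1.

```bash
python3 - <<'E'
s=open('h.py').read()
s=s.replace('P@np.array(c["rotation"]).T','P@rm(c["rotation"]).T').replace('def cloud','def rm(r):\n    r=np.array(r); return r if r.shape==(3,3) else R.from_euler("xyz",r,degrees=True).as_matrix()\ndef cloud')
s+='''
def sphere(p):
    A=np.c_[2*p,np.ones(len(p))]; s=np.linalg.lstsq(A,(p**2).sum(1),rcond=None)[0]
    return s[:3],np.sqrt(s[3]+s[:3]@s[:3])
def segs(c):
    P=cloud(c); f=cv2.cvtColor(c["frame"],cv2.COLOR_RGB2HSV).astype(int); H,S,V=f[...,0],f[...,1],f[...,2]
    ok=c["depth"]>0
    return P,H,S,V,ok
def near(P,xy,r): return np.hypot(P[...,0]-xy[0],P[...,1]-xy[1])<r
def rect(p): 
    r=cv2.minAreaRect((p[:,:2]*1000).astype(np.float32)); return np.round(r[0],1),np.round(r[1],1),round(r[2],2)
'''
open('h.py','w').write(s)
E
cat > m.py <<'E'
from h import *
def measure(c,head0,ball0):
    P,H,S,V,ok=segs(c)
    b=ok&near(P,head0,.06)&(H>100)&(H<130)&(S>90)&(P[...,2]>.03)
    if b.sum()>30:
        z=np.median(P[b][:,2]); t=b&(abs(P[...,2]-z)<.006); print(' blue top',t.sum(),z.round(4),rect(P[t]))
    br=ok&near(P,head0,.03)&(H>12)&(H<35)&(S>90)&(P[...,2]>.05)
    if br.sum()>5: print(' boss',br.sum(),P[br].mean(0).round(4),rect(P[br]))
    rd=ok&near(P,head0,.12)&((H<6)|(H>174))&(S>150)&(P[...,2]>.03)
    if rd.sum()>5: print(' lever',rd.sum(),P[rd].mean(0).round(4),P[rd].min(0).round(3),P[rd].max(0).round(3))
    g=ok&near(P,ball0,.19)&(H>50)&(H<95)&(S>60)&(P[...,2]>.052)
    if g.sum()>20: print(' cheeks',g.sum(),np.median(P[g][:,2]).round(4),rect(P[g]))
    s=ok&near(P,ball0,.025)&(P[...,2]>.042)&(P[...,2]<.08)
    if s.sum()>20:
        q=P[s]; ce,r=sphere(q); 
        from scipy.optimize import least_squares
        f=least_squares(lambda x:np.linalg.norm(q-x,axis=1)-.018,ce,loss='soft_l1',f_scale=.001).x
        print(' ball',s.sum(),ce.round(4),r.round(4),f.round(4),'top',q[:,2].max().round(4))
if __name__=="__main__":
    for n,hp,bp in (("top",(293,174),(417,193)),("scene",(389,291),(232,343))):
        c=pickle.load(open(n+"0.pkl","rb")); P=cloud(c); h=P[hp[1],hp[0]];b=P[bp[1],bp[0]]; print(n,h.round(3),b.round(3), 'bench',P[300,300].round(4)); measure(c,h[:2],b[:2])
    im=cv2.cvtColor(c["frame"],cv2.COLOR_RGB2BGR)[240:380,180:440]; cv2.imwrite("pics/crop1.png",cv2.resize(im,None,fx=3,fy=3,interpolation=cv2.INTER_CUBIC))
E
python3 m.py
```

```text
top [0.629 0.055 0.066] [ 0.577 -0.289  0.07 ] bench [0.2828 0.0351 0.0017]
 blue top 191 0.0585 (array([631.7,  57.2]), array([51.4, 58.2]), 3.81)
 boss 110 [0.6311 0.0559 0.0631] (array([623.8,  56.6]), array([47.8, 30.6]), 0.99)
 lever 68 [ 6.353e-01 -5.000e-04  7.780e-02] [ 0.626 -0.016  0.061] [0.643 0.016 0.096]
 cheeks 366 0.0659 (array([ 479.9, -314.1]), array([115.1,  53. ]), 11.73)
 ball 129 [ 0.5837 -0.2942  0.0549] 0.0154 [ 0.5849 -0.2951  0.0504] top 0.0743
scene [0.64  0.056 0.064] [ 0.596 -0.293  0.062] bench [ 0.5423 -0.1144  0.003 ]
 blue top 401 0.0578 (array([634.9,  53.5]), array([72.1, 55.3]), 89.46)
 boss 177 [0.6356 0.0586 0.0621] (array([641.8,  57.9]), array([31.6, 55.8]), 75.16)
 lever 98 [6.384e-01 6.000e-04 7.880e-02] [ 0.627 -0.018  0.059] [0.647 0.022 0.095]
 cheeks 487 0.0653 (array([ 481.9, -313.1]), array([121.3,  50.4]), 10.69)
 ball 245 [ 0.5865 -0.2922  0.0506] 0.0166 [ 0.5854 -0.2921  0.0486] top 0.07
```

View pics/crop1.png

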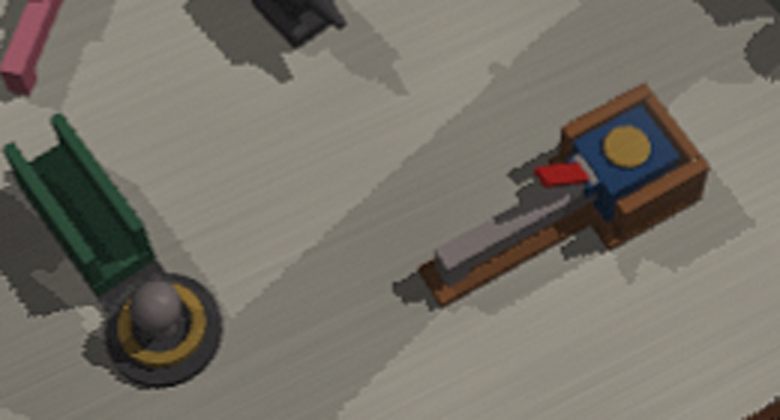

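The crop shows the blue coupler in the wooden keep with its red lever raised at (560,175) and its tail at (450,255). The bare ball with the brass collar is at (157,305). Next I move over the tail and look with the wrist camera.

```bash
cat > plan.py <<'E'
from h import *
import json,sys
def plan(xyz,yaw,base=None):
    """row (units) from commanded pose to target; commanded pose kept in cmd.json"""
    c=json.load(open('cmd.json'))
    R0=R.from_euler('xyz',[180,0,c[3]],degrees=True); R1=R.from_euler('xyz',[180,0,yaw],degrees=True)
    t=np.round(R0.inv().apply(np.array(xyz)-c[:3])/.3,4); w=np.round((R0.inv()*R1).as_rotvec()/np.pi,4)
    print('row',t.tolist(),w.tolist(),'rows>=',np.linalg.norm(t)*.3/.0417,np.linalg.norm(w)*180/7.16)
    return (R0.apply(t*.3)+c[:3]).tolist()+[c[3]-w[2]*180]
def commit(c): json.dump(list(map(float,c)),open('cmd.json','w'))
def stat():
    o=get_obs(); c=json.load(open('cmd.json'))
    print('t',round(o["time_s"],2),'pos',o["tool_pos"].round(4),'err',(o["tool_pos"]-c[:3]).round(4),'rot',o["tool_rot"].round(2),'yawcmd',round(c[3],2),'F',o["force"].round(1),'w',round(o["grip_width"],4),'g',round(float(o["grasp_force"]),1))
if __name__=="__main__":
    a=list(map(float,sys.argv[1:])); stat()
    if len(a)==4: commit(plan(a[:3],a[3]))
E
python3 - <<'E'
from plan import *
commit([.275,-.589,.187,25])
commit(plan([.45,-.3,.30],60)); commit(plan([.61,-.05,.30],93.8))
c=eyes.read_camera("wrist"); print(np.round(c["mount"],3),c["fx"])
E
```

```text
row [0.9358, -0.6265, -0.3767] [0.0, 0.0, -0.1944] rows>= 8.543076197943291 4.887150837988826
row [0.9884, 0.045, 0.0] [0.0, 0.0, -0.1878] rows>= 7.118157212608526 4.72122905027933
[[-0.    -0.959 -0.283  0.078]
 [ 1.    -0.    -0.001 -0.   ]
 [ 0.001 -0.283  0.959 -0.198]
 [ 0.     0.     0.     1.   ]] 397.5172281467434
```

Request:
servo_tool(
  series=[
    [[0.1,0,-0.3767,0,0,0,1],[0.9358,-0.6265,-0.3767,0,0,-0.1944,1],[0.9358,-0.6265,-0.3767,0,0,-0.1944,1],[0.9358,-0.6265,-0.3767,0,0,-0.1944,1],[0.9358,-0.6265,-0.3767,0,0,-0.1944,1],[0.9358,-0.6265,-0.3767,0,0,-0.1944,1],[0.9358,-0.6265,-0.3767,0,0,-0.1944,1],[0.9358,-0.6265,-0.3767,0,0,-0.1944,1],[0.9358,-0.6265,-0.3767,0,0,-0.1944,1],[0.9358,-0.6265,-0.3767,0,0,-0.1944,1],[0.9358,-0.6265,-0.3767,0,0,-0.1944,1],[0.9358,-0.6265,-0.3767,0,0,-0.1944,1]],
  ],
)

```text
time_s: 1.15
tool_pos: [0.4494, -0.3004, 0.2994]
tool_rot: [-180.0, 0.1, 60.0]
force: [-0.4, -1.5, 0.3]
grip_width: 0.087
grasp_force: 0.0
```

Request:
servo_tool(
  series=[
    [[0.9884,0.045,0,0,0,-0.1878,1],[0.9884,0.045,0,0,0,-0.1878,1],[0.9884,0.045,0,0,0,-0.1878,1],[0.9884,0.045,0,0,0,-0.1878,1],[0.9884,0.045,0,0,0,-0.1878,1],[0.9884,0.045,0,0,0,-0.1878,1],[0.9884,0.045,0,0,0,-0.1878,1],[0.9884,0.045,0,0,0,-0.1878,1],[0.9884,0.045,0,0,0,-0.1878,1],[0.9884,0.045,0,0,0,-0.1878,1],[0.9884,0.045,0,0,0,-0.1878,1],[0.9884,0.045,0,0,0,-0.1878,1]],
  ],
)

```text
time_s: 2.15
tool_pos: [0.6091, -0.0531, 0.2994]
tool_rot: [-180.0, 0.1, 93.6]
force: [-0.4, -0.7, 0.2]
grip_width: 0.0873
grasp_force: 0.0
```

```bash
python3 - <<'E'
from plan import *
from m import measure
stat(); c=snap("wrist"); save(c,"pics/w1.png"); pickle.dump(c,open("w1.pkl","wb"))
measure(c,(.633,.056),(.585,-.293))
P,H,S,V,ok=segs(c); 
print('bench z',np.median(P[ok&(P[...,2]<.008)][:,2]))
hi=ok&near(P,(.640,-.08),.05)&(P[...,2]>.038)&(P[...,2]<.052)
print('tail',hi.sum(),np.median(P[hi][:,2]),rect(P[hi]))
E
```

```text
t 2.15 pos [ 0.6091 -0.0531  0.2994] err [-0.0009 -0.0031 -0.0006] rot [-1.7996e+02  8.0000e-02  9.3560e+01] yawcmd 93.8 F [-0.4 -0.7  0.2] w 0.0873 g 0.0
 blue top 1954 0.0582 (array([633.4,  51.4]), array([49.8, 72.5]), 3.75)
 boss 884 [0.6327 0.0578 0.063 ] (array([637.8,  60.2]), array([44.8, 33.5]), 26.04)
 lever 660 [ 0.6368 -0.0029  0.1046] [ 0.567 -0.056  0.051] [0.662 0.021 0.451]
 cheeks 1536 0.0648 (array([ 482. , -312.1]), array([114.9,  49.1]), 10.76)
 ball 476 [ 0.5853 -0.2937  0.0497] 0.0166 [ 0.5852 -0.2943  0.048 ] top 0.0674
bench z 0.00017871166334371136
tail 932 0.044001851370221695 (array([640.4, -64.5]), array([18.1, 68.9]), 3.76)
```

View pics/w1.png

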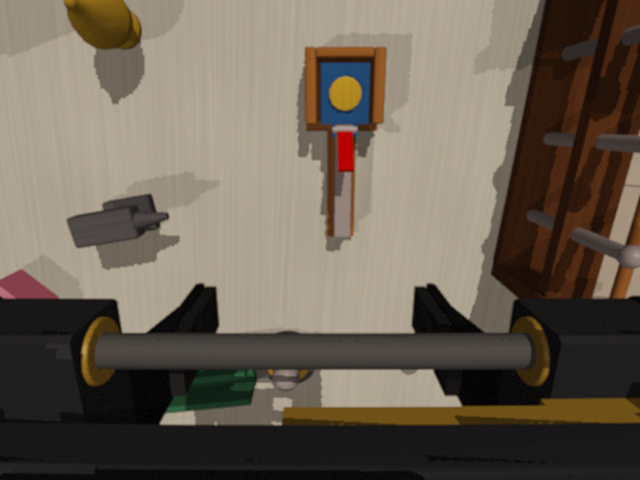

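The wrist view shows the coupler's boss at (345,93), the lever at (345,150) and the tail at (342,210). The tail top is at z 0.044, and the tail axis points to yaw 93.76° at (0.640,-0.065). Now I descend to grip the tail.

```bash
python3 plan.py .6408 -.0650 .11 93.76; python3 plan.py .6408 -.0650 .0150 93.76
```

```text
t 2.2 pos [ 0.6092 -0.0527  0.2996] err [-0.0008 -0.0027 -0.0004] rot [-1.7998e+02  7.0000e-02  9.3590e+01] yawcmd 93.8 F [-1.   0.3  0.1] w 0.0871 g 0.0
row [-0.0567, 0.0992, 0.6334] [0.0, -0.0, 0.0002] rows>= 4.6303842228075975 0.0050279329608938555
t 2.2 pos [ 0.6092 -0.0527  0.2996] err [-0.0316  0.0123  0.1896] rot [-1.7998e+02  7.0000e-02  9.3590e+01] yawcmd 93.76 F [-1.   0.3  0.1] w 0.0871 g 0.0
row [-0.0, -0.0, 0.3166] [0.0, 0.0, -0.0] rows>= 2.2776978417266185 0.0
```

Request:
servo_tool(
  series=[
    [[-0.0567,0.0992,0.3,0,0,0.0002,1],[-0.0567,0.0992,0.4,0,0,0.0002,1],[-0.0567,0.0992,0.5,0,0,0.0002,1],[-0.0567,0.0992,0.6334,0,0,0.0002,1],[-0.0567,0.0992,0.6334,0,0,0.0002,1],[-0.0567,0.0992,0.6334,0,0,0.0002,1],[-0.0567,0.0992,0.6334,0,0,0.0002,1],[-0.0567,0.0992,0.6334,0,0,0.0002,1],[-0.0567,0.0992,0.6334,0,0,0.0002,1]],
  ],
)

```text
time_s: 2.95
tool_pos: [0.6425, -0.0651, 0.1131]
tool_rot: [179.7, 0.1, 93.8]
force: [0.8, -0.6, 0.7]
grip_width: 0.0873
grasp_force: 0.0
```

```bash
python3 - <<'E'
from plan import *
c=json.load(open('cmd.json')); o=get_obs(); print((o["tool_pos"]-[.6408,-.065,.11]).round(4),o["tool_rot"])
c=snap("wrist"); P,H,S,V,ok=segs(c)
hi=ok&near(P,(.640,-.065),.045)&(P[...,2]>.036)&(P[...,2]<.052)
print('tail',hi.sum(),np.median(P[hi][:,2]),rect(P[hi]))
E
```

```text
[ 0.0017 -0.0001  0.0031] [1.79704385e+02 6.92333108e-02 9.37582267e+01]
tail 2627 0.04411457293298349 (array([640.6, -62.7]), array([18. , 73.9]), 3.85)
```

Request:
servo_tool(
  series=[
    [[0,0,0.1,0,0,0,1],[0,0,0.2,0,0,0,1],[0,0,0.25,0,0,0,1],[0,0,0.29,0,0,0,1],[0,0,0.3166,0,0,0,1],[0,0,0.3166,0,0,0,1],[0,0,0.3166,0,0,0,1],[0,0,0.3166,0,0,0,1],[0,0,0.3166,0,0,0,1],[0,0,0.3166,0,0,0,1]],
  ],
)

```text
time_s: 3.83
tool_pos: [0.6414, -0.0649, 0.0158]
tool_rot: [179.9, 0.0, 93.8]
force: [-0.1, 0.1, -0.1]
grip_width: 0.0871
grasp_force: 0.0
```

```bash
python3 plan.py
```

```text
t 3.83 pos [ 0.6414 -0.0649  0.0158] err [0.0006 0.0001 0.0008] rot [1.7989e+02 3.0000e-02 9.3790e+01] yawcmd 93.76 F [-0.1  0.1 -0.1] w 0.0871 g 0.0
```

Request:
servo_tool(
  series=[
    [[0,0,0,0,0,0,0],[0,0,0,0,0,0,0],[0,0,0,0,0,0,0],[0,0,0,0,0,0,0],[0,0,0,0,0,0,0],[0,0,0,0,0,0,0],[0,0,0,0,0,0,0],[0,0,0,0,0,0,0],[0,0,0,0,0,0,0],[0,0,0,0,0,0,0]],
  ],
  grip_force=60,
)

```text
time_s: 4.67
tool_pos: [0.6405, -0.0648, 0.0146]
tool_rot: [-180.0, 0.0, 93.8]
force: [0.6, 0.4, 0.3]
grip_width: 0.0283
grasp_force: 0.0
```

```bash
python3 plan.py; python3 -c "
from h import *
print(get_obs()['wrist_torque'])"
```

```text
t 4.67 pos [ 0.6405 -0.0648  0.0146] err [-0.0003  0.0002 -0.0004] rot [-180.      0.     93.79] yawcmd 93.76 F [0.6 0.4 0.3] w 0.0283 g 0.0
[ 0.01462709 -0.09242527  0.03310579]
```

Request:
servo_tool(
  series=[
    [[0,0,0,0,0,0,0],[0,0,0,0,0,0,0],[0,0,0,0,0,0,0],[0,0,0,0,0,0,0],[0,0,0,0,0,0,0]],
  ],
)

```text
time_s: 5.08
tool_pos: [0.6405, -0.0649, 0.0146]
tool_rot: [-180.0, 0.0, 93.8]
force: [-0.4, -0.0, -0.5]
grip_width: 0.002
grasp_force: 0.0
```

Request:
servo_tool(
  series=[
    [[0,0,-0.01,0,0,0,0],[0,0,-0.02,0,0,0,0],[0,0,-0.03,0,0,0,0],[0,0,-0.04,0,0,0,0],[0,0,-0.05,0,0,0,0],[0,0,-0.06,0,0,0,0],[0,0,-0.06,0,0,0,0]],
  ],
)

```text
time_s: 5.67
tool_pos: [0.6411, -0.0649, 0.0336]
tool_rot: [179.9, 0.0, 93.8]
force: [0.3, -0.3, -0.1]
grip_width: 0.0002
grasp_force: 0.0
```

```bash
python3 - <<'E'
from plan import *
c=json.load(open('cmd.json')); c[2]+=.018; commit(c); stat(); print(get_obs()['wrist_torque'])
from m import measure
w=snap("wrist"); measure(w,(.6324,.058),(9,9))
P,H,S,V,ok=segs(w); b=ok&near(P,(.6324,.058),.06)&(H>100)&(H<130)&(S>90)&(P[...,2]>.03)
q=P[b]; n=np.linalg.lstsq(np.c_[q[:,:2]-[.6324,.058],np.ones(len(q))],q[:,2],rcond=None)[0]; print(n)
E
```

```text
t 5.67 pos [ 0.6411 -0.0649  0.0336] err [0.0003 0.0001 0.0006] rot [1.7992e+02 2.0000e-02 9.3780e+01] yawcmd 93.76 F [ 0.3 -0.3 -0.1] w 0.0002 g 0.0
[-0.01586893 -0.1338465  -0.04473238]
 blue top 7683 0.0582 (array([634.4,  37.6]), array([50.1, 45.3]), 3.74)
 boss 3577 [0.6329 0.0512 0.0629] (array([626.1,  50.3]), array([47.1, 18.9]), 0.73)
 lever 4462 [0.637  0.     0.0778] [ 0.627 -0.058  0.043] [0.717 0.021 0.184]
[-0.00221524  0.03112224  0.0585067 ]
```

The fingers shut on nothing, so I'll look at why.

```bash
python3 - <<'E'
from h import *
a=snap("wrist")["frame"]; s=snap("scene")["frame"]; pickle.dump(s,open("s.pkl","wb"))
s=cv2.resize(s[200:400,280:480],(480,480),interpolation=cv2.INTER_CUBIC)
im=np.hstack([cv2.resize(a,(320,240)),np.zeros((240,0,3),np.uint8)]); im=np.vstack([im,np.zeros((240,320,3),np.uint8)])
cv2.imwrite("pics/look2.png",cv2.cvtColor(np.hstack([im,s]),cv2.COLOR_RGB2BGR))
E
```

```text
(no output)
```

View pics/look2.png

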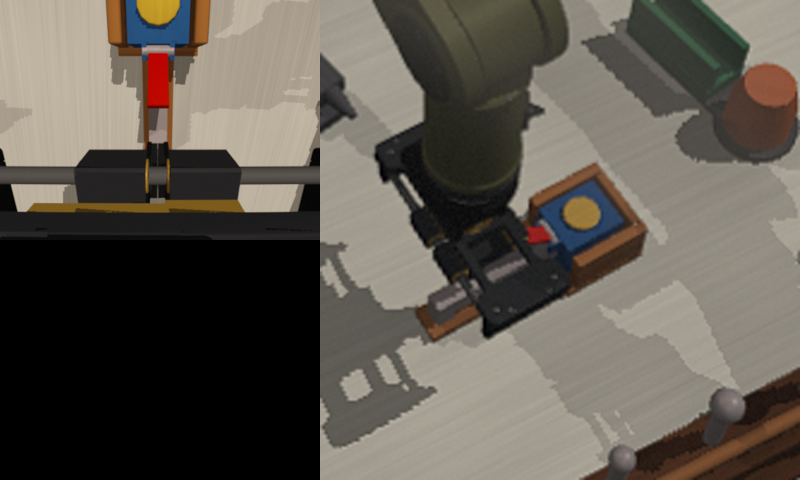

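```bash
python3 - <<'E'
from plan import *
stat(); w=snap("wrist"); P,H,S,V,ok=segs(w)
for v in range(200,420,12): print(v,[ (P[v,u]*1000).round(0).astype(int).tolist() for u in (296,306,316,326,336)], V[v,316])
s=snap("scene"); P=cloud(s); k=near(P,(.64,-.065),.03)&(P[...,2]>.02); q=P[k]
print(np.histogram(q[:,2],bins=np.arange(.02,.2,.01)))
E
```

```text
t 5.82 pos [ 0.6405 -0.0648  0.0326] err [-0.0003  0.0002 -0.0004] rot [-1.800e+02  1.000e-02  9.379e+01] yawcmd 93.76 F [-0.1  1.1 -0. ] w 0.0003 g 0.0
200 [[630, -13, 89], [634, -13, 89], [637, -13, 89], [635, 13, 231], [645, -12, 89]] 189
212 [[630, -18, 90], [634, -17, 89], [638, -17, 90], [641, -17, 91], [645, -16, 91]] 114
224 [[628, -42, 9], [634, -33, 44], [639, -33, 45], [644, -32, 45], [651, -40, 11]] 76
236 [[628, -49, 10], [634, -39, 43], [639, -39, 44], [644, -39, 43], [651, -48, 9]] 116
248 [[629, -56, 10], [635, -45, 44], [640, -45, 44], [645, -45, 43], [652, -55, 10]] 138
260 [[629, -64, 10], [635, -52, 44], [640, -51, 44], [645, -51, 43], [652, -62, 11]] 140
272 [[630, -71, 10], [635, -57, 45], [640, -57, 44], [645, -57, 44], [653, -69, 11]] 159
284 [[631, -54, 71], [636, -64, 45], [641, -64, 45], [644, -53, 70], [654, -77, 10]] 159
296 [[632, -54, 82], [636, -55, 79], [640, -55, 79], [644, -55, 79], [648, -52, 84]] 79
308 [[633, -53, 95], [636, -55, 91], [640, -55, 90], [644, -54, 92], [643, -27, 147]] 48
320 [[634, -28, 152], [637, -55, 101], [640, -58, 94], [644, 
[... 299 characters left out ...]
, 159]] 85
368 [[635, -38, 155], [637, -38, 155], [639, -37, 156], [641, -38, 155], [643, -34, 160]] 51
380 [[635, -41, 156], [638, -68, 118], [641, -67, 118], [644, -67, 118], [643, -37, 160]] 75
392 [[635, -53, 144], [638, -73, 118], [641, -73, 117], [645, -72, 118], [644, -46, 153]] 72
404 [[635, -55, 145], [641, -171, 0], [648, -171, 0], [655, -171, 0], [643, -41, 163]] 122
416 [[635, -41, 167], [637, -40, 168], [639, -40, 168], [641, -40, 167], [643, -40, 167]] 109
(array([ 17,  26, 131,   0,   0,   5,   0,   0,   0,   0,   0,   0,   4,
        41,  91,  93, 104]), array([0.02, 0.03, 0.04, 0.05, 0.06, 0.07, 0.08, 0.09, 0.1 , 0.11, 0.12,
       0.13, 0.14, 0.15, 0.16, 0.17, 0.18, 0.19]))
```

```bash
python3 - <<'E'
from plan import *
w=pickle.load(open("w1.pkl","rb")); P=cloud(w)
for v in (284,288,292,300,310,330):print(v,[(u,(P[v,u]*1000).round(0).astype(int).tolist()) for u in (200,206,212,420,428,436)])
k=near(P,(.609,-.053),.09)&(P[...,2]>.15)&(P[...,2]<.40); print('wrist lowest',np.percentile(P[k][:,2],[0,1,5]).round(4))
s=snap("scene");P=cloud(s); k=near(P,(.64,-.065),.06)&(P[...,2]>.050); q=P[k]; i=q[:,2].argsort()[:25]; print(q[i].round(3).tolist())
E
```

```text
284 [(200, [558, -45, 337]), (206, [470, -190, 0]), (212, [477, -190, -2]), (420, [758, -172, 0]), (428, [657, -38, 338]), (436, [779, -171, 1])]
288 [(200, [560, -45, 341]), (206, [561, -46, 339]), (212, [564, -45, 339]), (420, [654, -40, 338]), (428, [656, -39, 341]), (436, [660, -38, 342])]
292 [(200, [560, -45, 344]), (206, [563, -46, 343]), (212, [565, -46, 342]), (420, [653, -40, 342]), (428, [656, -40, 342]), (436, [659, -39, 345])]
300 [(200, [562, -46, 351]), (206, [564, -46, 350]), (212, [565, -49, 344]), (420, [652, -42, 348]), (428, [654, -40, 350]), (436, [657, -39, 352])]
310 [(200, [564, -46, 359]), (206, [565, -48, 354]), (212, [565, -53, 345]), (420, [652, -45, 349]), (428, [652, -41, 358]), (436, [654, -40, 360])]
330 [(200, [565, -53, 361]), (206, [566, -56, 357]), (212, [566, -60, 348]), (420, [652, -53, 351]), (428, [653, -48, 360]), (436, [653, -44, 368])]
wrist lowest [0.3348 0.3361 0.3396]
[[0.649, -0.062, 0.069], [0.649, -0.064, 0.071], [0.65, -0.063, 0.078], [0.65, -0.065, 0.078], [0.651, -0.068, 0.085], [0.672, -0.04, 0.141], [0.672, -0.067, 0.141], [0.67, -0.039, 0.142], [0.674, -0.061, 0.142], [0.672, -0.049, 0.142], [0.613, -0.102, 0.143], [0.673, -0.059, 0.143], [0.637, -0.085, 0.143], [0.673, -0.063, 0.143], [0.675, -0.098, 0.143], [0.672, -0.042, 0.144], [0.675, -0.08, 0.144], [0.672, -0.047, 0.144], [0.637, -0.1, 0.144], [0.637, -0.082, 0.144], [0.63, -0.101, 0.144], [0.672, -0.051, 0.144], [0.672, -0.056, 0.144], [0.675, -0.066, 0.145], [0.672, -0.038, 0.145]]
```

Two cameras agree that the real fingertips sit about 36.5 mm above the reported TCP (0.069 to 0.070 when it reads 0.0326), so the fingers shut above the tail, which was not touched. I'll allow for that offset from here on.

Request:
servo_tool(
  series=[
    [[0,0,0,0,0,0,0.65],[0,0,0,0,0,0,0.65],[0,0,0,0,0,0,0.65],[0,0,0,0,0,0,0.65],[0,0,0,0,0,0,0.65],[0,0,0,0,0,0,0.65],[0,0,0,0,0,0,0.65],[0,0,0,0,0,0,0.65],[0,0,0,0,0,0,0.65],[0,0,0,0,0,0,0.65]],
  ],
)

```text
time_s: 6.8
tool_pos: [0.6405, -0.0648, 0.0327]
tool_rot: [180.0, 0.0, 93.8]
force: [1.0, -0.2, 0.4]
grip_width: 0.0541
grasp_force: 0.0
```

```bash
python3 plan.py .6408 -.065 -.0205 93.76
```

```text
t 6.8 pos [ 0.6405 -0.0648  0.0327] err [-0.0003  0.0002 -0.0004] rot [1.800e+02 1.000e-02 9.379e+01] yawcmd 93.76 F [ 1.  -0.2  0.4] w 0.0541 g 0.0
row [-0.0, -0.0, 0.1784] [0.0, 0.0, -0.0] rows>= 1.2834532374100718 0.0
```

Request:
servo_tool(
  series=[
    [[0,0,0.04,0,0,0,0.65],[0,0,0.08,0,0,0,0.65],[0,0,0.11,0,0,0,0.65],[0,0,0.14,0,0,0,0.65],[0,0,0.16,0,0,0,0.65],[0,0,0.1784,0,0,0,0.65],[0,0,0.1784,0,0,0,0.65],[0,0,0.1784,0,0,0,0.65]],
  ],
)

```text
time_s: 7.47
tool_pos: [0.6404, -0.0647, -0.0212]
tool_rot: [-180.0, -0.0, 93.8]
force: [0.3, 0.2, -0.6]
grip_width: 0.0565
grasp_force: 0.0
```

Request:
servo_tool(
  series=[
    [[0,0,0,0,0,0,0],[0,0,0,0,0,0,0],[0,0,0,0,0,0,0],[0,0,0,0,0,0,0],[0,0,0,0,0,0,0],[0,0,0,0,0,0,0],[0,0,0,0,0,0,0],[0,0,0,0,0,0,0]],
  ],
  grip_force=60,
)

```text
time_s: 8.13
tool_pos: [0.6407, -0.0648, -0.0208]
tool_rot: [180.0, 0.0, 93.8]
force: [-0.1, -0.3, 0.0]
grip_width: 0.0175
grasp_force: 60.0
```

Request:
servo_tool(
  series=[
    [[0,0,-0.015,0,0,0,0],[0,0,-0.03,0,0,0,0],[0,0,-0.05,0,0,0,0],[0,0,-0.07,0,0,0,0],[0,0,-0.1,0,0,0,0],[0,0,-0.13,0,0,0,0],[0,0,-0.16,0,0,0,0],[0,0,-0.19,0,0,0,0],[0,0,-0.22,0,0,0,0],[0,0,-0.25,0,0,0,0],[0,0,-0.25,0,0,0,0]],
  ],
)

```text
time_s: 9.05
tool_pos: [0.6422, -0.0648, 0.0569]
tool_rot: [179.8, 0.0, 93.8]
force: [-0.1, 0.7, -3.0]
grip_width: 0.0173
grasp_force: 60.0
```

```bash
cat > head.py <<'E'
from plan import *
def coup(c,xy0,zlo=.03):
    P,H,S,V,ok=segs(c); b=ok&near(P,xy0,.07)&(H>100)&(H<130)&(S>90)&(P[...,2]>zlo); q=P[b]
    n=np.linalg.lstsq(np.c_[q[:,:2]-xy0,np.ones(len(q))],q[:,2],rcond=None)[0]
    for _ in range(3):
        r=q[:,2]-np.c_[q[:,:2]-xy0,np.ones(len(q))]@n; g=abs(r)<.003; n=np.linalg.lstsq(np.c_[q[g][:,:2]-xy0,np.ones(g.sum())],q[g][:,2],rcond=None)[0]
    print(' blue plane',b.sum(),g.sum(),'grad',n[:2].round(3),'z',n[2].round(4),rect(q[g]))
    y=ok&near(P,xy0,.04)&(H>12)&(H<35)&(S>90)&(P[...,2]>zlo)&(abs(P[...,2]-n[2]-.005-((P[...,:2]-xy0)@n[:2]))<.003)
    if y.sum()>5: print(' boss',y.sum(),(P[y].min(0)/2+P[y].max(0)/2).round(4),P[y].mean(0).round(4))
    rd=ok&near(P,xy0,.13)&((H<6)|(H>174))&(S>150)&(P[...,2]>zlo)
    if rd.sum()>5: q=P[rd];print(' lever',rd.sum(),np.median(q,0).round(4),np.percentile(q,2,0).round(3),np.percentile(q,98,0).round(3))
E
python3 - <<'E'
from head import *
c=json.load(open('cmd.json')); c[2]+=.075; commit(c); stat(); print(get_obs()['wrist_torque'])
for n in ("wrist","top","scene"): print(n); coup(snap(n),np.array([.6324,.058]),.06)
E
```

```text
t 9.05 pos [ 0.6422 -0.0648  0.0569] err [0.0014 0.0002 0.0024] rot [1.7978e+02 5.0000e-02 9.3780e+01] yawcmd 93.76 F [-0.1  0.7 -3. ] w 0.0173 g 60.0
[-0.27344702 -0.14793019 -0.018604  ]
wrist
 blue plane 13394 12485 grad [ 0.007 -0.052] z 0.1338 (array([635.7,  30.5]), array([50.1, 30.7]), 3.79)
 boss 714 [0.6348 0.0431 0.1393] [0.6349 0.043  0.1392]
 lever 10367 [ 0.6375 -0.0007  0.156 ] [ 0.63  -0.017  0.139] [0.645 0.02  0.168]
top
 blue plane 233 111 grad [ 0.094 -0.034] z 0.1342 (array([629.5,  56.3]), array([47.4, 57.9]), 3.93)
 boss 61 [0.6324 0.0559 0.1389] [0.6324 0.057  0.139 ]
 lever 73 [6.345e-01 3.000e-04 1.558e-01] [ 0.628 -0.018  0.136] [0.642 0.016 0.17 ]
scene
 blue plane 520 159 grad [-0.167  0.082] z 0.1305 (array([635.3,  53.7]), array([50.3, 71.1]), 1.46)
 boss 99 [0.6321 0.0593 0.136 ] [0.6308 0.0607 0.1368]
 lever 105 [6.387e-01 2.000e-04 1.554e-01] [ 0.626 -0.016  0.136] [0.646 0.02  0.166]
```

The coupler is held nearly level and clear of the keep. I'll carry it to open bench between the keep and mount 2, already lined up with the slot (yaw about 10.8°), and set it down there to regrip by the head.

```bash
python3 plan.py .55 -.13 .085 52; python3 plan.py .463 -.193 .085 10.8;python3 plan.py .463 -.193 -.0308 10.8
```

```text
t 9.2 pos [ 0.6403 -0.065   0.0539] err [-0.0005  0.     -0.0006] rot [-1.7998e+02  1.0000e-02  9.3780e+01] yawcmd 93.76 F [-0.2  0.5 -3.8] w 0.0175 g 60.0
row [-0.1964, -0.3163, -0.1017] [0.0, -0.0, 0.232] rows>= 2.7766572670004144 5.832402234636872
t 9.2 pos [ 0.6403 -0.065   0.0539] err [ 0.0903  0.0651 -0.0311] rot [-1.7998e+02  1.0000e-02  9.3780e+01] yawcmd 52.0 F [-0.2  0.5 -3.8] w 0.0175 g 60.0
row [-0.344, -0.0992, -0.0] [0.0, -0.0, 0.2289] rows>= 2.5756665697556835 5.754469273743016
t 9.2 pos [ 0.6403 -0.065   0.0539] err [ 0.1773  0.1281 -0.0311] rot [-1.7998e+02  1.0000e-02  9.3780e+01] yawcmd 10.8 F [-0.2  0.5 -3.8] w 0.0175 g 60.0
row [-0.0, -0.0, 0.386] [0.0, 0.0, -0.0] rows>= 2.776978417266187 0.0
```

Request:
servo_tool(
  series=[
    [[0,0,-0.05,0,0,0.01,0],[-0.01,-0.02,-0.1017,0,0,0.025,0],[-0.03,-0.05,-0.1017,0,0,0.045,0],[-0.05,-0.09,-0.1017,0,0,0.07,0],[-0.08,-0.13,-0.1017,0,0,0.095,0],[-0.1,-0.165,-0.1017,0,0,0.12,0],[-0.13,-0.2,-0.1017,0,0,0.15,0],[-0.15,-0.24,-0.1017,0,0,0.18,0],[-0.17,-0.28,-0.1017,0,0,0.205,0],[-0.19,-0.305,-0.1017,0,0,0.225,0],[-0.1964,-0.3163,-0.1017,0,0,0.232,0]],
  ],
)

```text
time_s: 10.12
tool_pos: [0.5478, -0.1313, 0.0837]
tool_rot: [-179.9, 0.1, 51.8]
force: [0.3, -0.5, -3.6]
grip_width: 0.0174
grasp_force: 60.0
```

Request:
servo_tool(
  series=[
    [[-0.03,-0.01,0,0,0,0.02,0],[-0.06,-0.02,0,0,0,0.045,0],[-0.1,-0.03,0,0,0,0.07,0],[-0.14,-0.04,0,0,0,0.095,0],[-0.18,-0.05,0,0,0,0.12,0],[-0.22,-0.06,0,0,0,0.145,0],[-0.26,-0.075,0,0,0,0.17,0],[-0.29,-0.085,0,0,0,0.195,0],[-0.32,-0.092,0,0,0,0.215,0],[-0.344,-0.0992,0,0,0,0.2289,0],[-0.344,-0.0992,0,0,0,0.2289,0],[-0.344,-0.0992,0,0,0,0.2289,0]],
  ],
)

```text
time_s: 11.12
tool_pos: [0.4627, -0.1925, 0.0843]
tool_rot: [-180.0, 0.0, 10.9]
force: [1.1, 0.6, -3.4]
grip_width: 0.0174
grasp_force: 60.0
```

Request:
servo_tool(
  series=[
    [[0,0,0.05,0,0,0,0],[0,0,0.1,0,0,0,0],[0,0,0.15,0,0,0,0],[0,0,0.2,0,0,0,0],[0,0,0.24,0,0,0,0],[0,0,0.28,0,0,0,0],[0,0,0.31,0,0,0,0],[0,0,0.33,0,0,0,0],[0,0,0.33,0,0,0,0],[0,0,0.33,0,0,0,0]],
  ],
)

```text
time_s: 11.95
tool_pos: [0.4629, -0.1929, -0.0144]
tool_rot: [-180.0, 0.0, 10.8]
force: [-0.4, 0.1, -3.5]
grip_width: 0.0174
grasp_force: 60.0
```

```bash
python3 - <<'E'
from head import *
c=json.load(open('cmd.json')); c[2]=.085-.33*.3; commit(c); stat(); print(get_obs()['wrist_torque'])
for n in ("wrist",): print(n); coup(snap(n),np.array([.585,-.17]),.03)
E
```

```text
t 11.95 pos [ 0.4629 -0.1929 -0.0144] err [-0.0001  0.0001 -0.0004] rot [-179.99    0.     10.84] yawcmd 10.8 F [-0.4  0.1 -3.5] w 0.0174 g 60.0
[-0.07293337  0.21051716 -0.02505285]
wrist
 blue plane 13354 12513 grad [-0.053 -0.01 ] z 0.0626 (array([ 556.3, -174.9]), array([30.8, 50.2]), 11.16)
 boss 731 [ 0.5693 -0.1723  0.0681] [ 0.5686 -0.1725  0.068 ]
 lever 10265 [ 0.5256 -0.1804  0.0849] [ 0.509 -0.189  0.068] [ 0.546 -0.171  0.097]
```

Request:
servo_tool(
  series=[
    [[0,0,0.01,0,0,0,0],[0,0,0.02,0,0,0,0],[0,0,0.03,0,0,0,0],[0,0,0.038,0,0,0,0],[0,0,0.044,0,0,0,0],[0,0,0.049,0,0,0,0],[0,0,0.053,0,0,0,0],[0,0,0.054,0,0,0,0],[0,0,0.054,0,0,0,0]],
  ],
  grip_force=40,
)

```text
time_s: 12.75
tool_pos: [0.4628, -0.193, -0.0305]
tool_rot: [180.0, -0.0, 10.8]
force: [-1.4, 0.0, -2.3]
grip_width: 0.0177
grasp_force: 40.0
```

```bash
python3 - <<'E'
from head import *
c=json.load(open('cmd.json')); c[2]-=.054*.3; commit(c); stat(); print(get_obs()['wrist_torque'])
for n in ("wrist",): print(n); coup(snap(n),np.array([.585,-.17]),.03)
E
```

```text
t 12.75 pos [ 0.4628 -0.193  -0.0305] err [-0.0002  0.     -0.0003] rot [179.99  -0.    10.82] yawcmd 10.8 F [-1.4  0.  -2.3] w 0.0177 g 40.0
[0.04585789 0.24612929 0.03058656]
wrist
 blue plane 13208 12650 grad [-0.048 -0.009] z 0.0472 (array([ 556.1, -175. ]), array([30.8, 50. ]), 10.49)
 boss 738 [ 0.5691 -0.1723  0.0525] [ 0.5683 -0.1726  0.0526]
 lever 10387 [ 0.5252 -0.1806  0.0692] [ 0.509 -0.19   0.052] [ 0.545 -0.171  0.081]
```

Request:
servo_tool(
  series=[
    [[0,0,0.004,0,0,0,0],[0,0,0.008,0,0,0,0],[0,0,0.012,0,0,0,0],[0,0,0.012,0,0,0,0]],
  ],
  grip_force=15,
)

```text
time_s: 13.13
tool_pos: [0.4636, -0.193, -0.0317]
tool_rot: [180.0, -0.0, 10.8]
force: [-6.3, 3.1, 16.3]
grip_width: 0.0176
grasp_force: 15.0
```

```bash
python3 - <<'E'
from head import *
c=json.load(open('cmd.json')); c[2]-=.012*.3; commit(c); stat(); print(get_obs()['wrist_torque'])
for n in ("wrist",): print(n); coup(snap(n),np.array([.585,-.17]),.03)
E
```

```text
t 13.13 pos [ 0.4636 -0.193  -0.0317] err [0.0006 0.     0.0021] rot [ 1.7995e+02 -3.0000e-02  1.0820e+01] yawcmd 10.8 F [-6.3  3.1 16.3] w 0.0176 g 15.0
[ 0.59318674  1.35867016 -0.0358602 ]
wrist
 blue plane 13527 12943 grad [-0.045 -0.009] z 0.0472 (array([ 556.5, -175. ]), array([30.8, 50.3]), 10.97)
 boss 842 [ 0.5695 -0.1724  0.0524] [ 0.5687 -0.1727  0.0526]
 lever 10583 [ 0.5253 -0.1807  0.069 ] [ 0.509 -0.19   0.052] [ 0.546 -0.172  0.081]
```

Request:
servo_tool(
  series=[
    [[0,0,-0.006,0,0,0,0.6],[0,0,-0.006,0,0,0,0.6],[0,0,-0.006,0,0,0,0.6],[0,0,-0.006,0,0,0,0.6],[0,0,-0.006,0,0,0,0.6],[0,0,-0.006,0,0,0,0.6]],
  ],
)

```text
time_s: 13.68
tool_pos: [0.4627, -0.1929, -0.0326]
tool_rot: [-180.0, 0.0, 10.8]
force: [-0.5, 0.1, -0.4]
grip_width: 0.0481
grasp_force: 0.0
```

```bash
python3 - <<'E'
from plan import *
c=json.load(open('cmd.json')); c[2]+=.0018; commit(c)
commit(plan([.463,-.193,.17],10.8))
commit(plan([.50,-.19,.24],10.8))
E
```

```text
row [-0.0, -0.0, -0.6733] [0.0, 0.0, -0.0] rows>= 4.843884892086331 0.0
row [0.123, 0.0132, -0.2334] [0.0, 0.0, -0.0] rows>= 1.9004084290202585 0.0
```

Request:
servo_tool(
  series=[
    [[0,0,-0.05,0,0,0,0.6],[0,0,-0.15,0,0,0,0.75],[0,0,-0.28,0,0,0,0.75],[0,0,-0.4,0,0,0,0.75],[0,0,-0.53,0,0,0,0.75],[0,0,-0.6733,0,0,0,0.75],[0.06,0.0066,-0.79,0,0,0,0.75],[0.123,0.0132,-0.9067,0,0,0,0.75],[0.123,0.0132,-0.9067,0,0,0,0.75],[0.123,0.0132,-0.9067,0,0,0,0.75],[0.123,0.0132,-0.9067,0,0,0,0.75],[0.123,0.0132,-0.9067,0,0,0,0.75]],
  ],
)

```text
time_s: 14.68
tool_pos: [0.4983, -0.1898, 0.2377]
tool_rot: [-179.9, 0.2, 10.8]
force: [-0.2, 0.4, 0.3]
grip_width: 0.0651
grasp_force: 0.0
```

```bash
python3 - <<'E'
from head import *
from m import measure
stat(); w=snap("wrist"); save(w,"pics/w3.png"); pickle.dump(w,open("w3.pkl","wb"))
coup(w,np.array([.585,-.17])); measure(w,(9,9),(.5852,-.294))
P,H,S,V,ok=segs(w)
ax=np.array([np.cos(np.radians(11)),np.sin(np.radians(11))])
b=(P[...,:2]-[.585,-.17]); s=b@ax; l=b@np.array([-ax[1],ax[0]])
t=ok&(s<-.09)&(s>-.17)&(abs(l)<.02)&(P[...,2]>.028)&(P[...,2]<.042)
print('tail',t.sum(),np.median(P[t][:,2]),rect(P[t]))
E
```

```text
t 14.68 pos [ 0.4983 -0.1898  0.2377] err [-0.0017  0.0002 -0.0023] rot [-179.91    0.18   10.8 ] yawcmd 10.8 F [-0.2  0.4  0.3] w 0.0651 g 0.0
 blue plane 2365 2240 grad [-0.007  0.   ] z 0.0483 (array([ 576.7, -171.2]), array([71.8, 48.5]), 10.82)
 boss 1063 [ 0.583  -0.1696  0.053 ] [ 0.5831 -0.1695  0.0532]
 lever 825 [ 0.5248 -0.1802  0.0695] [ 0.496 -0.225  0.052] [ 0.545 -0.151  0.354]
 cheeks 4312 0.0663 (array([ 497.7, -235.5]), array([239.3, 110.2]), 82.37)
 ball 1230 [ 0.5849 -0.2941  0.0485] 0.0177 [ 0.5849 -0.2942  0.0481] top 0.0674
tail 1099 0.0341656364907828 (array([ 462.4, -192. ]), array([69. , 17.9]), 10.98)
```

View pics/w3.png

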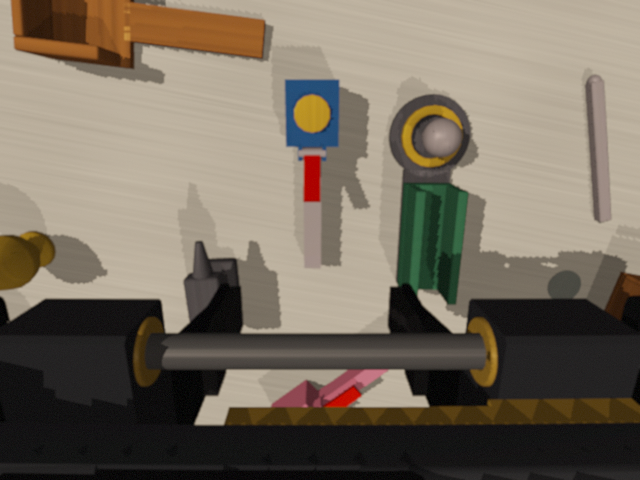

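The picture shows the coupler level on the bench with its boss at (312,113) and the lever raised at (312,180). The bare ball is at (440,137) and its green slot at (433,240). I'll refine the slot axis and plan the head grip.

```bash
python3 - <<'E'
from plan import *
from scipy.optimize import least_squares
B=np.array([.5849,-.2942])
for f in ("w3","w1","top0","scene0"):
    w=pickle.load(open(f+".pkl","rb")); P,H,S,V,ok=segs(w)
    a=np.radians(10.6); ax=np.array([np.cos(a),np.sin(a)]); n=np.array([-ax[1],ax[0]])
    d=P[...,:2]-B; s=d@ax; l=d@n
    t=ok&(s<-.05)&(s>-.16)&(abs(l)<.032)&(H>50)&(H<95)&(S>60)&(abs(P[...,2]-.066)<.005)
    s,l=s[t],l[t]
    fits=[]
    for sg in (1,-1):
        m=l*sg>0
        if m.sum()<30: continue
        p=np.polyfit(s[m],l[m],1); fits.append((p,m.sum()))
        # edges of the cheek
        print(f,sg,m.sum(),'angle',round(10.6+np.degrees(np.arctan(p[0])),2),'offset at ball',(p[1]*1000).round(2), 'at mid',np.polyval(p,-.1).round(4),'s',s[m].min().round(3),s[m].max().round(3),'l pct',np.percentile(l[m],[3,97]).round(4))
plan([.586,-.169,.06],10.8); 
commit(plan([.586,-.169,.06],10.8)); commit(plan([.586,-.169,-.0285],10.8))
E
```

```text
w3 1 1034 angle 11.02 offset at ball 21.55 at mid 0.0208 s -0.152 -0.05 l pct [0.0159 0.0253]
w3 -1 1169 angle 10.51 offset at ball -18.81 at mid -0.0187 s -0.16 -0.05 l pct [-0.0235 -0.0147]
w1 1 423 angle 11.37 offset at ball 22.5 at mid 0.0211 s -0.117 -0.05 l pct [0.0157 0.0256]
w1 -1 593 angle 10.52 offset at ball -17.83 at mid -0.0177 s -0.16 -0.05 l pct [-0.0223 -0.0144]
top0 1 128 angle 10.91 offset at ball 20.53 at mid 0.02 s -0.16 -0.051 l pct [0.0146 0.0251]
top0 -1 116 angle 11.42 offset at ball -18.79 at mid -0.0202 s -0.16 -0.053 l pct [-0.0252 -0.0156]
scene0 1 190 angle 11.24 offset at ball 21.86 at mid 0.0207 s -0.16 -0.051 l pct [0.0163 0.025 ]
scene0 -1 210 angle 10.66 offset at ball -19.82 at mid -0.0199 s -0.159 -0.05 l pct [-0.0246 -0.0152]
row [0.2947, -0.015, 0.6] [0.0, 0.0, -0.0] rows>= 4.810325498990886 0.0
row [0.2947, -0.015, 0.6] [0.0, 0.0, -0.0] rows>= 4.810325498990886 0.0
row [0.0, -0.0, 0.295] [0.0, 0.0, -0.0] rows>= 2.122302158273381 0.0
```

Request:
servo_tool(
  series=[
    [[0.1,-0.005,0.05,0,0,0,0.75],[0.2,-0.01,0.15,0,0,0,0.75],[0.2947,-0.015,0.28,0,0,0,0.75],[0.2947,-0.015,0.4,0,0,0,0.75],[0.2947,-0.015,0.5,0,0,0,0.75],[0.2947,-0.015,0.6,0,0,0,0.75],[0.2947,-0.015,0.65,0,0,0,0.75],[0.2947,-0.015,0.71,0,0,0,0.75],[0.2947,-0.015,0.77,0,0,0,0.75],[0.2947,-0.015,0.83,0,0,0,0.75],[0.2947,-0.015,0.87,0,0,0,0.75],[0.2947,-0.015,0.895,0,0,0,0.75]],
  ],
)

```text
time_s: 15.73
tool_pos: [0.5834, -0.1686, -0.0315]
tool_rot: [-179.9, 0.2, 10.8]
force: [0.4, 0.6, -1.1]
grip_width: 0.0652
grasp_force: 0.0
```

Request:
servo_tool(
  series=[
    [[0,0,0,0,0,0,0.75],[0,0,0,0,0,0,0],[0,0,0,0,0,0,0],[0,0,0,0,0,0,0],[0,0,0,0,0,0,0],[0,0,0,0,0,0,0],[0,0,0,0,0,0,0]],
  ],
  grip_force=45,
)

```text
time_s: 16.32
tool_pos: [0.5867, -0.1692, -0.0276]
tool_rot: [179.9, -0.1, 10.8]
force: [0.2, -0.7, 5.0]
grip_width: 0.0493
grasp_force: 45.0
```

```bash
python3 - <<'E'
from head import *
stat(); o=get_obs(); print(o["qpos"].round(1))
E
```

```text
t 16.32 pos [ 0.5867 -0.1692 -0.0276] err [ 0.0007 -0.0002  0.0009] rot [ 1.7993e+02 -1.0000e-01  1.0820e+01] yawcmd 10.8 F [ 0.2 -0.7  5. ] w 0.0493 g 45.0
[ 29.8  25.8 -19.8 100.7  10.4  55.2 -73.3]
```

Request:
servo_tool(
  series=[
    [[0,0,-0.015,0,0,0,0],[0,0,-0.03,0,0,0,0],[0,0,-0.05,0,0,0,0],[0,0,-0.08,0,0,0,0],[0,0,-0.12,0,0,0,0],[0,0,-0.16,0,0,0,0],[0,0,-0.2,0,0,0,0],[0,0,-0.25,0,0,0,0],[0,0,-0.29,0,0,0,0],[0,0,-0.32,0,0,0,0],[0,0,-0.32,0,0,0,0],[0,0,-0.32,0,0,0,0]],
  ],
  grip_force=60,
)

```text
time_s: 17.32
tool_pos: [0.5862, -0.169, 0.0679]
tool_rot: [180.0, -0.1, 10.8]
force: [-0.2, -0.1, -4.3]
grip_width: 0.0495
grasp_force: 60.0
```

```bash
python3 - <<'E'
from head import *
c=json.load(open('cmd.json')); c[2]+=.096; commit(c); stat(); o=get_obs(); print(o["wrist_torque"])
a=np.radians(10.8); ax=np.array([np.cos(a),np.sin(a)]); n=np.array([-ax[1],ax[0]])
for nm in ("wrist","scene","top"):
    w=snap(nm); P,H,S,V,ok=segs(w); d=P[...,:2]-[.583,-.1695]; s=d@ax;l=d@n
    t=ok&(s<-.05)&(s>-.17)&(abs(l)<.014)&(P[...,2]>.10)&(P[...,2]<.15)&(S<80)
    if t.sum()>20:
        p=np.polyfit(s[t],P[...,2][t],1); print(nm,'tail',t.sum(),'slope deg',np.degrees(np.arctan(p[0])).round(2),'z0',p[1].round(4), 's',s[t].min().round(3),s[t].max().round(3),'lat',np.polyfit(s[t],l[t],1).round(4))
    coup(w,np.array([.583,-.1695]),.09)
E
```

```text
t 17.32 pos [ 0.5862 -0.169   0.0679] err [0.0002 0.     0.0004] rot [ 1.7995e+02 -6.0000e-02  1.0820e+01] yawcmd 10.8 F [-0.2 -0.1 -4.3] w 0.0495 g 60.0
[ 0.08673149 -0.10649039 -0.0139253 ]
 blue plane 13901 2753 grad [-0.222 -0.038] z 0.1411 (array([ 589. , -167.2]), array([48.8, 67.9]), 10.45)
 boss 2848 [ 0.5855 -0.1675  0.1453] [ 0.5772 -0.1701  0.1485]
 lever 50 [ 0.5926 -0.1544  0.178 ] [ 0.575 -0.244  0.116] [ 0.618 -0.088  0.218]
scene tail 329 slope deg -0.16 z0 0.1255 s -0.159 -0.056 lat [-0.0563 -0.0075]
 blue plane 414 63 grad [-0.184 -0.101] z 0.1377 (array([ 580.8, -162.1]), array([72. , 51.2]), 0.79)
 boss 7 [ 0.5885 -0.1721  0.1444] [ 0.5884 -0.1739  0.1442]
 blue plane 5 2 grad [-0.053 -0.013] z 0.2734 (array([ 544.4, -130.1]), array([14.2,  0. ]), -150.51)
```

```bash
cat > tail.py <<'E'
from head import *
def tailz(w,xy,yaw=10.8,zlo=.1,zhi=.16):
    a=np.radians(yaw); ax=np.array([np.cos(a),np.sin(a)]); n=np.array([-ax[1],ax[0]])
    P,H,S,V,ok=segs(w); d=P[...,:2]-xy; s=d@ax;l=d@n; Z=P[...,2]
    t=ok&(abs(l)<.016)&(Z>zlo)&(Z<zhi)&(S<80)&(s<-.09)&(s>-.165)
    r=[]
    for b in np.arange(-.16,-.09,.01):
        m=t&(s>=b)&(s<b+.01)
        if m.sum()>6: z=np.percentile(Z[m],85); k=m&(abs(Z-z)<.003); r.append((b+.005,z,np.median(l[k])))
    r=np.array(r)
    if len(r)>2:
        p=np.polyfit(r[:,0],r[:,1],1);q=np.polyfit(r[:,0],r[:,2],1); print('tail top: slope deg',np.degrees(p[0]).round(2),'z@-.125',np.polyval(p,-.125).round(4),'lat@-.125',np.polyval(q,-.125).round(4),r[:,1].round(4))
    rd=ok&((H<6)|(H>174))&(S>130)&(abs(l)<.02)&(s<-.03)&(s>-.1)&(Z>zlo-.02)
    if rd.sum()>8: p=np.polyfit(s[rd],Z[rd],1); print('lever',rd.sum(),'angle rad',np.arctan(-p[0]).round(3),'zmax',Z[rd].max().round(4))
E
python3 - <<'E'
from tail import *
for nm in ("scene","top"):
    w=snap(nm); tailz(w,np.array([.583,-.1695]))
    if nm=="scene":
        im=cv2.cvtColor(w["frame"],cv2.COLOR_RGB2BGR)[190:370,140:380]; cv2.imwrite("pics/s4.png",cv2.resize(im,None,fx=3,fy=3,interpolation=cv2.INTER_CUBIC))
tailz(dict(pickle.load(open("scene0.pkl","rb"))),np.array([.634,.058]),93.8,.03,.07)
E
```

```text
tail top: slope deg 0.05 z@-.125 0.1297 lat@-.125 0.0012 [0.1291 0.1303 0.1293 0.13   0.1303 0.1299 0.1291]
tail top: slope deg 0.67 z@-.125 0.0456 lat@-.125 -0.0005 [0.0454 0.0454 0.0452 0.0457 0.0462 0.0453 0.0462]
lever 102 angle rad 0.671 zmax 0.0948
```

View pics/s4.png

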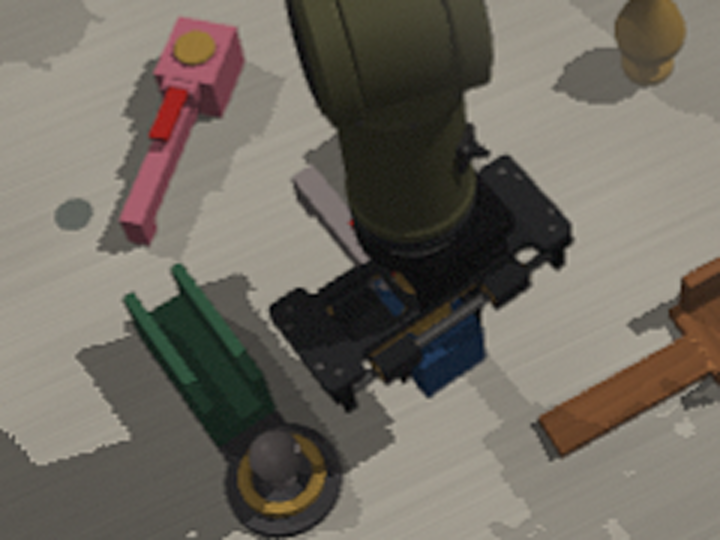

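The coupler hangs level (tail slope 0.05°, tail top at 0.1297). The ball and slot are bare at (278,460) in this crop. Now I move over the ball.

```bash
python3 plan.py .5885 -.2936 .0675 10.8
```

```text
t 17.57 pos [ 0.585  -0.1686  0.0661] err [-0.001   0.0004 -0.0014] rot [-1.7995e+02  9.0000e-02  1.0830e+01] yawcmd 10.8 F [ 0.5 -0.8 -3.3] w 0.0496 g 60.0
row [-0.0696, 0.4095, 0.0] [0.0, 0.0, -0.0] rows>= 2.988292200376411 0.0
```

Request:
servo_tool(
  series=[
    [[-0.005,0.03,0,0,0,0,0],[-0.015,0.08,0,0,0,0,0],[-0.025,0.14,0,0,0,0,0],[-0.035,0.2,0,0,0,0,0],[-0.045,0.26,0,0,0,0,0],[-0.055,0.32,0,0,0,0,0],[-0.065,0.37,0,0,0,0,0],[-0.0696,0.4,0,0,0,0,0],[-0.0696,0.4095,0,0,0,0,0],[-0.0696,0.4095,0,0,0,0,0],[-0.0696,0.4095,0,0,0,0,0],[-0.0696,0.4095,0,0,0,0,0]],
  ],
)

```text
time_s: 18.57
tool_pos: [0.5888, -0.2916, 0.0672]
tool_rot: [-179.9, -0.0, 10.9]
force: [-0.5, 0.6, -3.1]
grip_width: 0.0495
grasp_force: 60.0
```

```bash
python3 - <<'E'
from tail import *
stat()
w=snap("scene"); tailz(w,np.array([.585,-.2942]))
t=snap("top"); coup(t,np.array([.585,-.2942]),.09); tailz(t,np.array([.585,-.2942]))
E
```

```text
t 18.57 pos [ 0.5888 -0.2916  0.0672] err [ 0.0003  0.002  -0.0003] rot [-1.7994e+02 -2.0000e-02  1.0950e+01] yawcmd 10.8 F [-0.5  0.6 -3.1] w 0.0495 g 60.0
 blue plane 26 3 grad [-1.475  2.671] z 0.053 (array([ 549.7, -276.8]), array([ 1.7, 22.6]), 21.62)
```

Request:
servo_tool(
  series=[
    [[0,0,0.02,0,0,0,0],[0,0,0.04,0,0,0,0],[0,0,0.06,0,0,0,0],[0,0,0.08,0,0,0,0],[0,0,0.08,0,0,0,0],[0,0,0.08,0,0,0,0],[0,0,0.08,0,0,0,0],[0,0,0.08,0,0,0,0]],
  ],
)

```text
time_s: 19.33
tool_pos: [0.5886, -0.2936, 0.0435]
tool_rot: [180.0, -0.0, 10.8]
force: [-0.4, 0.1, -3.4]
grip_width: 0.0494
grasp_force: 60.0
```

```bash
python3 - <<'E'
from tail import *
c=json.load(open('cmd.json')); c[2]-=.024; commit(c); stat(); print(get_obs()["wrist_torque"].round(2))
for n in ("scene","top"):
    w=snap(n); tailz(w,np.array([.585,-.2942]),10.8,.09,.12)
E
```

```text
t 19.33 pos [ 0.5886 -0.2936  0.0435] err [ 0.0001 -0.      0.    ] rot [ 1.7997e+02 -3.0000e-02  1.0820e+01] yawcmd 10.8 F [-0.4  0.1 -3.4] w 0.0494 g 60.0
[ 0.01 -0.2  -0.01]
```

Request:
servo_tool(
  series=[
    [[0,0,0.015,0,0,0,0],[0,0,0.03,0,0,0,0],[0,0,0.045,0,0,0,0],[0,0,0.055,0,0,0,0],[0,0,0.065,0,0,0,0],[0,0,0.07,0,0,0,0],[0,0,0.07,0,0,0,0]],
  ],
)

```text
time_s: 20.02
tool_pos: [0.5879, -0.2933, 0.0215]
tool_rot: [-180.0, 0.0, 10.8]
force: [-0.9, 0.1, -3.7]
grip_width: 0.0492
grasp_force: 60.0
```

Request:
servo_tool(
  series=[
    [[0,0,0.01,0,0,0,0],[0,0,0.02,0,0,0,0],[0,0,0.03,0,0,0,0],[0,0,0.035,0,0,0,0],[0,0,0.035,0,0,0,0]],
  ],
)

```text
time_s: 20.43
tool_pos: [0.5879, -0.2933, 0.011]
tool_rot: [-180.0, 0.0, 10.8]
force: [0.2, -0.6, -2.5]
grip_width: 0.0497
grasp_force: 60.0
```

Request:
servo_tool(
  series=[
    [[0,0,0.01,0,0,0,0],[0,0,0.02,0,0,0,0],[0,0,0.03,0,0,0,0],[0,0,0.036,0,0,0,0],[0,0,0.04,0,0,0,0],[0,0,0.04,0,0,0,0]],
  ],
)

```text
time_s: 20.93
tool_pos: [0.5881, -0.2934, -0.0008]
tool_rot: [-180.0, 0.0, 10.8]
force: [0.4, 0.1, -3.9]
grip_width: 0.0499
grasp_force: 60.0
```

```bash
python3 - <<'E'
from tail import *
c=json.load(open('cmd.json')); c[2]=.0435-.3*(.07+.035+.04); commit(c); stat(); print(get_obs()["wrist_torque"].round(2))
w=snap("scene"); tailz(w,np.array([.585,-.2942]),10.8,.052,.08)
E
```

```text
t 20.93 pos [ 0.5881 -0.2934 -0.0008] err [-0.0004  0.0002 -0.0008] rot [-1.7998e+02  3.0000e-02  1.0830e+01] yawcmd 10.8 F [ 0.4  0.1 -3.9] w 0.0499 g 60.0
[-0.   -0.21  0.01]
```

Still no contact, so about 1 mm is left. I'll go down gently until it seats.

Request:
servo_tool(
  series=[
    [[0,0,0.003,0,0,0,0],[0,0,0.006,0,0,0,0],[0,0,0.006,0,0,0,0],[0,0,0.006,0,0,0,0]],
  ],
)

```text
time_s: 21.32
tool_pos: [0.5886, -0.2936, -0.0017]
tool_rot: [180.0, -0.0, 10.8]
force: [0.4, 0.7, -2.0]
grip_width: 0.0496
grasp_force: 60.0
```

Request:
servo_tool(
  series=[
    [[0,0,0.003,0,0,0,0],[0,0,0.006,0,0,0,0],[0,0,0.006,0,0,0,0],[0,0,0.006,0,0,0,0]],
  ],
)

```text
time_s: 21.65
tool_pos: [0.5886, -0.2936, -0.0019]
tool_rot: [180.0, -0.0, 10.8]
force: [-3.4, 1.2, 7.7]
grip_width: 0.0495
grasp_force: 60.0
```

Request:
servo_tool(
  series=[
    [[0,0,-0.002,0,0,0,0.75],[0,0,-0.004,0,0,0,0.75],[0,0,-0.004,0,0,0,0.75],[0,0,-0.004,0,0,0,0.75],[0,0,-0.004,0,0,0,0.75],[0,0,-0.05,0,0,0,0.75],[0,0,-0.12,0,0,0,0.75],[0,0,-0.22,0,0,0,0.75],[0,0,-0.34,0,0,0,0.75],[0,0,-0.46,0,0,0,0.75],[0,0,-0.58,0,0,0,0.75],[0,0,-0.7,0,0,0,0.75]],
  ],
)

```text
time_s: 22.65
tool_pos: [0.5882, -0.2932, 0.2091]
tool_rot: [180.0, -0.1, 10.8]
force: [0.7, -0.4, 0.3]
grip_width: 0.0653
grasp_force: 0.0
```

```bash
python3 - <<'E'
from plan import *
c=json.load(open('cmd.json')); c[2]=-.0036+.21; commit(c); stat()
commit(plan([.497,-.311,.235],10.8))
E
```

```text
t 22.65 pos [ 0.5882 -0.2932  0.2091] err [-0.0003  0.0004  0.0027] rot [ 1.7996e+02 -5.0000e-02  1.0840e+01] yawcmd 10.8 F [ 0.7 -0.4  0.3] w 0.0653 g 0.0
row [-0.3105, -0.0001, -0.0953] [0.0, 0.0, -0.0] rows>= 2.3366608558543147 0.0
```

Back off over the tail, shutting the fingers for the press (about 0.9 s), and look.

Request:
servo_tool(
  series=[
    [[-0.05,0,-0.05,0,0,0,0],[-0.15,0,-0.0953,0,0,0,0],[-0.25,0,-0.0953,0,0,0,0],[-0.3105,-0.0001,-0.0953,0,0,0,0],[-0.3105,-0.0001,-0.0953,0,0,0,0],[-0.3105,-0.0001,-0.0953,0,0,0,0],[-0.3105,-0.0001,-0.0953,0,0,0,0],[-0.3105,-0.0001,-0.0953,0,0,0,0],[-0.3105,-0.0001,-0.0953,0,0,0,0],[-0.3105,-0.0001,-0.0953,0,0,0,0],[-0.3105,-0.0001,-0.0953,0,0,0,0],[-0.3105,-0.0001,-0.0953,0,0,0,0]],
  ],
)

```text
time_s: 23.65
tool_pos: [0.4971, -0.3106, 0.2344]
tool_rot: [-180.0, 0.0, 10.9]
force: [-0.2, -0.7, 0.1]
grip_width: 0.0014
grasp_force: 0.0
```

```bash
python3 - <<'E'
from tail import *
stat(); w=snap("wrist"); save(w,"pics/w5.png"); B=np.array([.585,-.2942])
coup(w,B,.06); tailz(w,B,10.8,.052,.07)
s=snap("scene"); tailz(s,B,10.8,.052,.07); coup(s,B,.06)
E
```

```text
t 23.65 pos [ 0.4971 -0.3106  0.2344] err [ 0.0001  0.0004 -0.0006] rot [-1.7998e+02  1.0000e-02  1.0860e+01] yawcmd 10.8 F [-0.2 -0.7  0.1] w 0.0014 g 0.0
 blue plane 2859 2786 grad [-0.007 -0.003] z 0.0741 (array([ 579.2, -294.5]), array([72. , 49.2]), 10.54)
 boss 1256 [ 0.5849 -0.2934  0.0788] [ 0.585  -0.2934  0.079 ]
 lever 988 [ 0.5275 -0.3041  0.0948] [ 0.497 -0.382  0.078] [ 0.547 -0.254  0.347]
tail top: slope deg -0.39 z@-.125 0.061 lat@-.125 0.001 [0.0613 0.061  0.061  0.0609 0.0609 0.0608 0.0608]
lever 956 angle rad 0.918 zmax 0.3857
tail top: slope deg -0.34 z@-.125 0.0625 lat@-.125 -0.0007 [0.0628 0.0624 0.0623 0.0627 0.062  0.0632 0.0618]
lever 189 angle rad 0.497 zmax 0.1109
 blue plane 547 397 grad [-0.031  0.005] z 0.0739 (array([ 580.4, -293.5]), array([73.6, 51.4]), 11.27)
 boss 157 [ 0.5859 -0.2922  0.0788] [ 0.587  -0.2922  0.079 ]
 lever 175 [ 0.5303 -0.3023  0.0925] [ 0.512 -0.311  0.078] [ 0.547 -0.293  0.107]
```

View pics/w5.png

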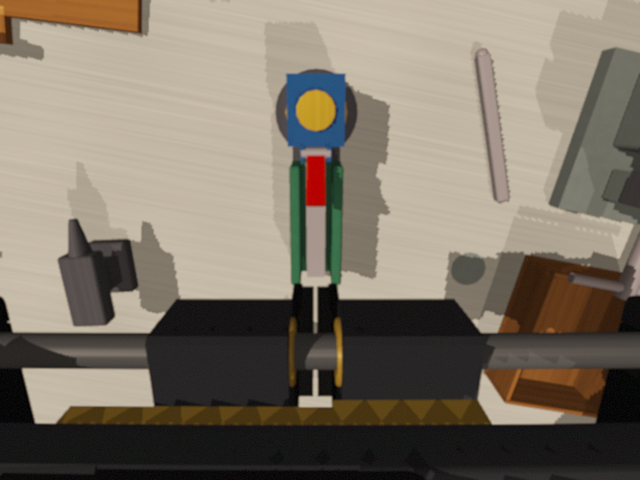

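The coupler is home: head top 0.074, tail top 0.061, tilt under 0.5°, and the lever raised at (316,180). Next I press the lever with the shut fingertips, with their rear edge about 31 mm from the hinge.

```bash
python3 plan.py .5285 -.3046 .085 10.8
```

```text
t 23.75 pos [ 0.4969 -0.3108  0.2345] err [-0.0001  0.0002 -0.0005] rot [-1.7999e+02  1.0000e-02  1.0840e+01] yawcmd 10.8 F [-0.1 -0.   0.1] w 0.0004 g 0.0
row [0.1072, -0.0013, 0.5] [0.0, 0.0, -0.0] rows>= 3.6788804377549846 0.0
```

Request:
servo_tool(
  series=[
    [[0.05,0,0.05,0,0,0,0],[0.1072,-0.0013,0.15,0,0,0,0],[0.1072,-0.0013,0.25,0,0,0,0],[0.1072,-0.0013,0.34,0,0,0,0],[0.1072,-0.0013,0.42,0,0,0,0],[0.1072,-0.0013,0.47,0,0,0,0],[0.1072,-0.0013,0.5,0,0,0,0],[0.1072,-0.0013,0.5,0,0,0,0],[0.1072,-0.0013,0.5,0,0,0,0]],
  ],
)

```text
time_s: 24.5
tool_pos: [0.5286, -0.3046, 0.085]
tool_rot: [180.0, -0.0, 10.8]
force: [-0.4, 0.4, 0.5]
grip_width: 0.0002
grasp_force: 0.0
```

Request:
servo_tool(
  series=[
    [[0,0,0.015,0,0,0,0],[0,0,0.03,0,0,0,0],[0,0,0.045,0,0,0,0],[0,0,0.06,0,0,0,0],[0,0,0.07,0,0,0,0],[0,0,0.08,0,0,0,0],[0,0,0.09,0,0,0,0],[0,0,0.1,0,0,0,0]],
  ],
)

```text
time_s: 25.17
tool_pos: [0.5285, -0.3047, 0.0547]
tool_rot: [180.0, -0.0, 10.8]
force: [-1.0, 0.8, 2.5]
grip_width: 0.0008
grasp_force: 0.9
```

Contact at about 3 N. I'll keep pressing down.

Request:
servo_tool(
  series=[
    [[0,0,0.008,0,0,0,0],[0,0,0.016,0,0,0,0],[0,0,0.024,0,0,0,0],[0,0,0.032,0,0,0,0],[0,0,0.038,0,0,0,0],[0,0,0.038,0,0,0,0]],
  ],
)

```text
time_s: 25.67
tool_pos: [0.5279, -0.3045, 0.0427]
tool_rot: [-180.0, 0.0, 10.8]
force: [-0.2, -0.3, 1.3]
grip_width: 0.0005
grasp_force: 0.1
```

Request:
servo_tool(
  series=[
    [[0,0,0.004,0,0,0,0],[0,0,0.008,0,0,0,0],[0,0,0.012,0,0,0,0],[0,0,0.012,0,0,0,0]],
  ],
)

```text
time_s: 26.0
tool_pos: [0.5283, -0.3045, 0.0395]
tool_rot: [180.0, 0.0, 10.8]
force: [0.0, 0.4, 0.8]
grip_width: 0.0007
grasp_force: 0.3
```

Request:
servo_tool(
  series=[
    [[0,0,0.004,0,0,0,0],[0,0,0.008,0,0,0,0],[0,0,0.008,0,0,0,0],[0,0,0.008,0,0,0,0]],
  ],
)

```text
time_s: 26.33
tool_pos: [0.5285, -0.3047, 0.0392]
tool_rot: [180.0, -0.0, 10.8]
force: [-6.1, 1.9, 12.3]
grip_width: 0.0004
grasp_force: 5.8
```

Request:
servo_tool(
  series=[
    [[0,0,0.002,0,0,0,0],[0,0,0.004,0,0,0,0],[0,0,0.004,0,0,0,0],[0,0,0.004,0,0,0,0]],
  ],
)

```text
time_s: 26.67
tool_pos: [0.5285, -0.3048, 0.039]
tool_rot: [179.9, -0.0, 10.8]
force: [-6.6, 2.5, 16.5]
grip_width: 0.0005
grasp_force: 8.4
```

It reached a firm stop at tip height 0.0755 (16 N), which matches the flat lever. I'll lift clear and check.

Request:
servo_tool(
  series=[
    [[0,0,-0.02,0,0,0,0],[0,0,-0.08,0,0,0,0],[0,0,-0.2,0,0,0,0],[0,0,-0.33,0,0,0,0],[0,0,-0.46,0,0,0,0],[-0.05,0,-0.59,0,0,0,0],[-0.13,0,-0.66,0,0,0,0],[-0.13,0,-0.66,0,0,0,0],[-0.13,0,-0.66,0,0,0,0],[-0.13,0,-0.66,0,0,0,0]],
  ],
)

```text
time_s: 27.5
tool_pos: [0.4901, -0.3112, 0.233]
tool_rot: [-179.9, 0.0, 10.8]
force: [0.5, 0.3, -0.7]
grip_width: 0.0006
grasp_force: 0.0
```

```bash
python3 - <<'E'
from tail import *
w=snap("wrist"); B=np.array([.585,-.2938]); print(get_obs()["tool_pos"])
coup(w,B,.06); tailz(w,B,10.8,.052,.07)
P,H,S,V,ok=segs(w); d=P[...,:2]-B; a=np.radians(10.8); s=d@[np.cos(a),np.sin(a)]
r=ok&((H<6)|(H>174))&(S>130)&(s>-.1)&(s<-.03)&(P[...,2]>.05)&(P[...,2]<.13)&near(P,B,.1)
p=np.polyfit(s[r],P[...,2][r],1); print('lever n',r.sum(),'slope rad',-p[0].round(3),'z',P[r][:,2].min().round(4),P[r][:,2].max().round(4),'s',s[r].min().round(4),s[r].max().round(4))
a=cv2.cvtColor(w["frame"],cv2.COLOR_RGB2BGR)[40:300,240:400]
t=snap("top");pickle.dump(t,open("topE.pkl","wb"))
b=cv2.cvtColor(snap("scene")["frame"],cv2.COLOR_RGB2BGR)
cv2.imwrite("pics/end.png",np.hstack([cv2.resize(a,(295,480)),cv2.resize(b[150:480,0:345],(501,480))]))
E
```

```text
[ 0.49003616 -0.31076471  0.23223781]
 blue plane 2843 2841 grad [-0.006 -0.   ] z 0.0741 (array([ 579.2, -294.7]), array([71.8, 49.3]), 10.87)
 boss 1283 [ 0.5848 -0.2933  0.079 ] [ 0.585  -0.2934  0.079 ]
 lever 1002 [ 0.5215 -0.3053  0.075 ] [ 0.499 -0.385  0.061] [ 0.544 -0.277  0.348]
tail top: slope deg -0.07 z@-.125 0.0609 lat@-.125 0.0006 [0.0609 0.061  0.0609 0.0608 0.0609 0.0608 0.0609]
lever 1027 angle rad 0.258 zmax 0.384
lever n 1007 slope rad -0.041 z 0.0583 0.0776 s -0.0899 -0.04
```

View pics/end.png

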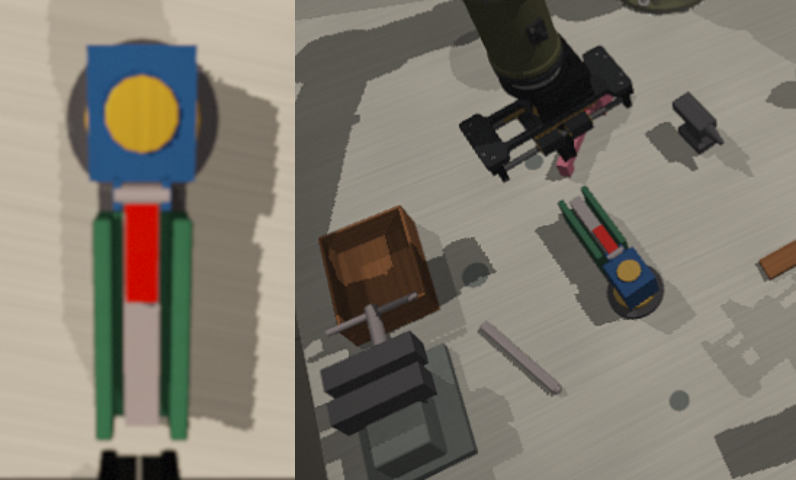

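The end view shows the lever flat over the tail at (142,252), top at 0.075 along its length. The coupler is level in the slot with its head at (142,112), and nothing else has moved. Handing in.

```bash
python3 -c "
from cell import env
print(env.sign_off())"
```

```text
the job is handed in; nothing more can be done
None
```

The blue coupler is fully home and level on mount 2's bare ball, with its tail in the green slot and the red lever pressed flat; the gripper is clear, the cup and bystanders were left untouched, and I handed the job in at about 28 s.

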